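# Lift a tape roll off its spindle and slide it out

### The job

The roll of tape has to come off its spindle. First take away the squeeze bottle that blocks the stand's raised deck and stand it upright on a free spot of the cutting board; then raise the stand's lifter fully by its bar handle so that the roll rides up clear of the spindle, and slide the roll straight across the middle of the deck until it rests against the end stop, without picking it up or tipping it. Finally push the lifter all the way down again, and leave the other things on the worktop as they stand.

Things in the scene. Friction and masses are not known exactly. Their poses are not given: they have to be found in the camera images.
- tape_stand: Fixed tape stand on a grey base 12 mm thick. Origin: on the worktop, on the spindle's axis. White upright spindle: 56 mm diameter, flat top at z = 76 mm. Towards own +y lies a raised aluminium deck, top at z = 76 mm, y = 58 to 190 mm, x = -75 to +75 mm, without side rails, ending in an upright stop 24 mm high with its face at y = 190 mm. The base spans y = -75 to 200 mm.
- deck_home (a point): Point on the deck's top (own x = 0, y = 139 mm, z = 76 mm of the stand) where the roll's centre lies when the roll touches the end stop. Axes as the stand's.
- lifter (a joint): Height of the stand's lifter in m: 0 down (start), 0.060 fully up. It is a square aluminium plate (112 x 112 x 6 mm) round the spindle; its top is at z = 20 mm when down and 80 mm when up, 4 mm above the spindle's top and the deck. Stiff: it stays where it is left; about 13 N raise it with the roll, about 6 N press it down.
- lifter_handle (a point): Centre of the lifter's black handle bar (axes as the stand's), moving with the lifter. The bar is 14 mm thick, 72 mm long along the stand's y, at its x = -92 mm, y = 0; axis 92 mm above the worktop when down. It stands on two round steel uprights (10 mm thick, y = -36 and +36 mm); pinch it across the stand's x or press it from above.
- tape_roll: Roll of brown tape lying flat round the spindle on the lifter plate: 102 mm outside diameter, 71 mm bore, 24 mm high, about 0.18 kg. Origin: centre of its underside; z along its axis.
- blocking_bottle: Plain white squeeze bottle with white spout, standing on the stand's deck: round body 55 mm in diameter up to 146 mm, narrow spout to 186 mm, 0.22 kg. Origin: centre of its underside; z up.
- cutting_board: Fixed pale cutting board lying flat on the worktop to the left, 315 mm (own x) by 234 mm (own y), 13 mm thick. Origin: centre of its underside.
- board_pot: Bystander: small pot with white lid standing on the board, 45 mm across, 39 mm high. Origin: centre of its underside.
- board_bottle: Bystander: squeeze bottle with blue spout standing on the board, 55 mm across, 190 mm high. Origin: centre of its underside.
- tub: Bystander: low icing tub with lid standing to the right of the stand, 119 mm across, 75 mm high. Origin: centre of its underside.
- rear_bottle: Bystander: squeeze bottle with black cap and yellow spout standing behind the stand, 55 mm across, 190 mm high. Origin: centre of its underside.
- jar: Bystander: sprinkle jar with white cap standing behind the stand, to the right, 72 mm across, 109 mm high. Origin: centre of its underside.
Things that resemble listed ones, but are neither listed nor needed, are in the scene too. What is shaped like the blocking_bottle but red is not meant.

How it is judged:
On the way, in this order (a step that is already met when the one before it is completed fails the run):
1. The bottle stands upright on the cutting board, let go (x of blocking_bottle in the frame of cutting_board between -0.14 and 0.14 m and y of blocking_bottle in the frame of cutting_board between -0.1 and 0.1 m and z of blocking_bottle in the frame of cutting_board below 0.018 m and angle between blocking_bottle's own z axis and vertical below 0.1 rad and contact force between blocking_bottle and the fingers below 0.2 N), for 0.2 s.
2. The lifter is fully up with the roll on it, over the spindle (value of joint lifter above 0.056 m and z of tape_roll in the frame of tape_stand above 0.074 m and horizontal distance between tape_roll and tape_stand below 0.025 m), for 0.2 s.
3. The roll lies flat on the deck against the end stop (y of tape_roll in the frame of tape_stand above 0.127 m and x of tape_roll in the frame of tape_stand between -0.03 and 0.03 m and z of tape_roll in the frame of tape_stand between 0.072 and 0.082 m and angle between tape_roll's own z axis and vertical below 0.08 rad), for 0.2 s.
At the end, for the whole second after the job is handed in: The roll lies flat on the deck within 12 mm of the end stop and within 30 mm of the deck's middle line, at rest; the lifter is down to within 6 mm; the bottle stands upright on the cutting board (its middle at least 17 mm inside the edges); the bystanders stand where they were (all of step 1 and all of step 3 and value of joint lifter below 0.006 m and linear speed of each of tape_roll, blocking_bottle below 0.02 m/s); the robot touches nothing.
It fails at once if The roll is picked up more than 20 mm above the raised lifter plate (z of tape_roll in the frame of tape_stand above 0.1 m).
It fails at once if The roll is tipped by more than 20 degrees (angle between tape_roll's own z axis and vertical above 0.35 rad).
It fails at once if A bystander (pot, tub, jar or other bottle) is moved by more than 30 mm or knocked over (distance of any of board_pot, board_bottle, tub, rear_bottle, jar from where it was at the start of the episode above 0.03 m or angle between any of board_pot, board_bottle, tub, rear_bottle, jar's own z axis and vertical above 0.4 rad).
It also fails if it takes over 64 s, if anything falls off the work surface, if the arm or the gripper's body presses on something with over 40 N, if the wrist force passes 120 N, or if a joint passes its speed limit or range.

### The arm

A 6-joint arm with a two-finger parallel gripper is mounted at the origin on a cart in front of the work surface, level with it; the furniture and walls round the work are solid. World frame = base frame: x ahead of the robot, y to its left, z up, the work surface at z = 0. Lengths are in m, angles in rad, forces in N, time in s.
With the tool pointing down it reaches from about 0.35 to 0.975 m from the base axis. Payload 4.9 kg.
Tool frame: the origin (TCP) lies on the centre line of the jaws, within the pads' length; the fingertips stand 25 mm ahead of it and the grasp point (between the pads) lies 6 mm ahead of it; z points along the fingers, y is the line along which they close (so a half turn about z gives the same grasp; the last joint's range is limited). The gripper opens to 85 mm and grips with 20 to 120 N. Pads are 22 mm wide; open, the fingers measure 114 mm over their backs; the gripper's body (76 mm by 85 mm) begins 54 mm behind the grasp point. The pads swing forward as they close: fully open they stand 13 mm farther back than shut.
Start: joints at [-1.236, 0.053, 1.613, -0, 1.476, -0.119], TCP at [0.274, -0.562, 0.256] pointing down, gripper open.
Joint ranges: [-3.01, 3.01], [-1.01, 2.22], [0.06, 2.58], [-1.02, 4.17], [0.09, 2.62], [-3.14, 3.14]. Speed limits (rad/s): [2.57, 2.57, 3.14, 3.14, 3.14, 3.14].

### API

Orientations are given as a unit quaternion [w, x, y, z].
In Python, from plant import state, grab_frame, get_calibration, job gives the robot as it stands. The module is installed in compiled form; this text tells all that it offers.
- The arm moves only by the tool move_arm, never from a script. Its argument "targets" is a list that holds one entry, the list of rows, each a list of 5 numbers: the opening in per cent of the stroke, from 0 (shut) to 100 (fully open), then the shift along the tool's x, y, z as a fraction of full scale, then the turn about the tool's z as a fraction of full scale. A call has 1 to 5 rows; each row shifts and turns the commanded pose from where the row before left it, along the tool's axes as they then stand; what a row does not reach is not made up. Full scale, the value 1, is 0.6 m for a shift and 6 degrees for a turn. A row lasts 1/12 s, in which the tool goes at most 41.7 mm and 7.16 degrees, less where a joint would pass 70% of its speed; a pose out of reach is approached as far as the arm can. A call with a number of a shift or a turn outside -1 to 1 is refused whole. A call with a gripper value outside its range is refused whole. The fingers move at their own pace and stop on an object; the grip force is fixed at half the most. Time passes only in rows, so rows that do not move let the fingers close. It gives the time, the measured TCP pose, the force, the opening and the grip force at its end, in the units of the state.
- state(): the state, without advancing time (a new reading comes with each control period).
- grab_frame(name): name is "scene" or "top"; returns the picture (400x640x3 uint8, red, green, blue); there is no depth.
- get_calibration(name): a dict with "vertical_fov" (degrees; the focal length in pixels is half the picture's height over the tangent of half this angle, whatever the lens; pixels are square), "cx", "cy" (the principal point, pixels), "R" (3x3) and "t" (3): a world point X has camera coordinates R X + t. Camera axes: x right, y down, z forward; pixel columns grow to the right and rows downward; lengths in m; the calibration is good to about 2 mm. A picture is of the moment at which its call begins. get_calibration takes no time and is no camera call.
- job.job_done(): hands the job in; it is judged then, once.
The state is a dict: "time": time; "joint_pos": joint angles; "joint_vel": joint speeds; "joint_efforts": joint torques, N m; "tool_pos": TCP position; "tool_rot": TCP orientation; "contact_force": force on the tool from outside, world axes, zero at the start; "ft_torque": the same for the moment, N m; "gripper_width": opening from 0.0 (shut) to 1.0 (fully open); "grasp_force": force on a finger pad.
Only numpy, scipy, OpenCV 4.12 (cv2) and the standard library are available. Lean on these libraries where they do the work, as an engineer would, in place of code of your own. Each camera call takes 0.05 s, during which the arm holds its last target. There are 200 camera calls.

## Working session

There is one attempt and no reset: what is moved stays moved. The work goes in short steps, Python scripts to look and compute and a tool call to move; the robot and the scene stay as the last step left them, time stands still between calls to the robot, and variables do not carry over. Pictures are saved under pics/ and viewed, at most 10 in all, crops included, and the job is handed in when it is done.

Besides the shell and the picture viewer there is one more tool, called by a JSON object that holds its "fn" and its "kwargs", one argument or row to a line. move_arm: Moves the arm, as the interface text tells. Shift numbers are shares of 0.6 m and turn numbers shares of 6 degrees, none past 1 either way. Its arguments: {"type":"object","properties":{"targets":{"type":"array"}},"required":["targets"]}

```bash
mkdir -p pics; python3 - <<'E'
from plant import *
import cv2,pickle
s=state();print({k:s[k] for k in('time','tool_pos','tool_rot','gripper_width')})
for n in('scene','top'):
    im=grab_frame(n);cv2.imwrite(f'pics/{n}0.png',im[:,:,::-1]);c=get_calibration(n);print(n,c)
E
```

```text
{'time': 0.0, 'tool_pos': array([ 0.27381301, -0.56119512,  0.25506318]), 'tool_rot': array([-1.02865766e-03,  9.74366924e-01,  2.24962284e-01, -1.00507318e-04]), 'gripper_width': 1.0016606946222006}
scene {'vertical_fov': 56.18218444791694, 'cx': 318.1931332491712, 'cy': 201.91258599770023, 'R': array([[-0.80917246, -0.58737495, -0.01518567],
       [-0.29339146,  0.42630073, -0.85568051],
       [ 0.50907896, -0.68793775, -0.51728161]]), 't': array([0.47508418, 0.23151861, 1.00398075])}
top {'vertical_fov': 56.99808041780788, 'cx': 316.87976686366676, 'cy': 200.2620224104984, 'R': array([[ 0.02453858, -0.99965211,  0.00967049],
       [-0.99348204, -0.02546197, -0.11110858],
       [ 0.11131616, -0.00688101, -0.99376122]]), 't': array([0.01517012, 0.55531906, 1.30103052])}
```

View pics/scene0.png

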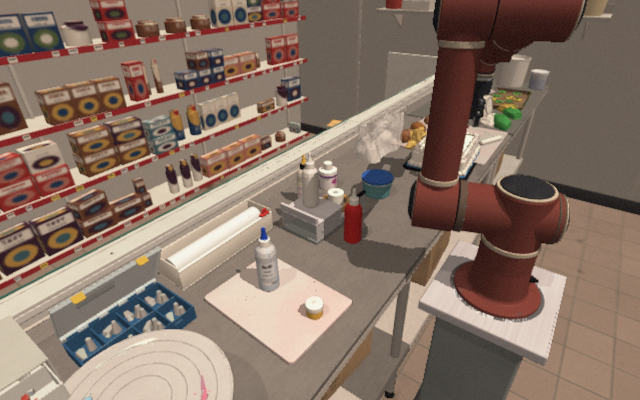

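View pics/top0.png

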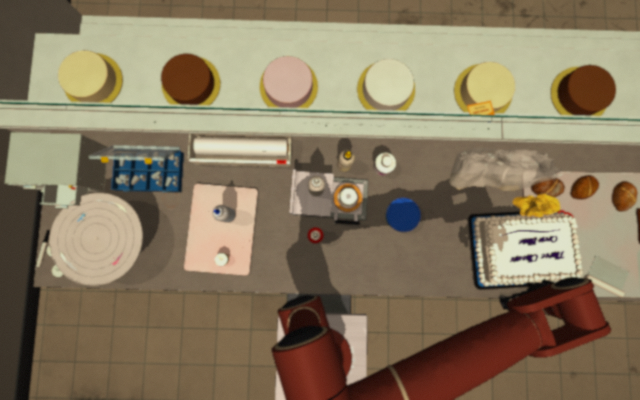

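The scene view shows the stand with the white bottle at (310,185) and the red lookalike at (353,220). The top view shows the roll at (348,196), deck to its left, handle near (347,219), board around (221,228). I'll zoom in for precise measurement.

```bash
python3 - <<'E'
import cv2
im=cv2.imread('pics/top0.png');a=cv2.resize(im[140:265,270:430],None,fx=5,fy=4.8*1,interpolation=cv2.INTER_CUBIC)
a=cv2.resize(im[145:260,280:430],(750,575),interpolation=cv2.INTER_CUBIC);cv2.imwrite('pics/topz.png',a)
im=cv2.imread('pics/scene0.png');cv2.imwrite('pics/scz.png',cv2.resize(im[145:265,255:405],(750,600),interpolation=cv2.INTER_CUBIC))
E
```

```text
(no output)
```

View pics/topz.png

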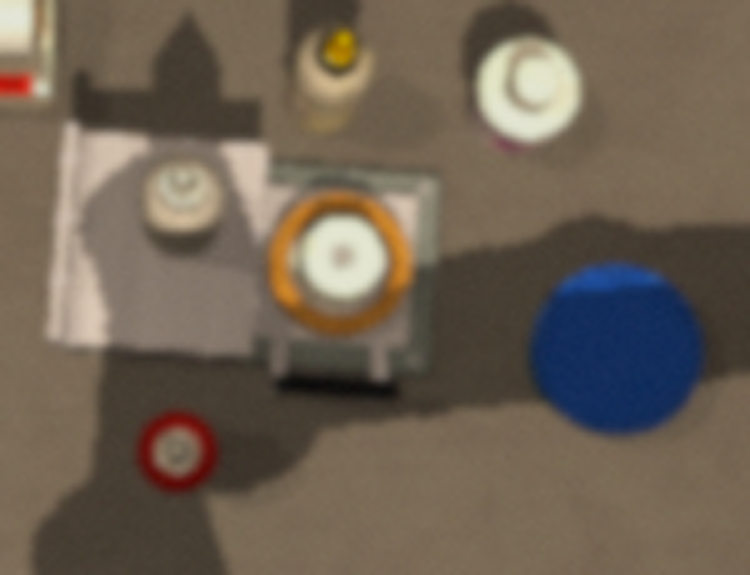

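View pics/scz.png

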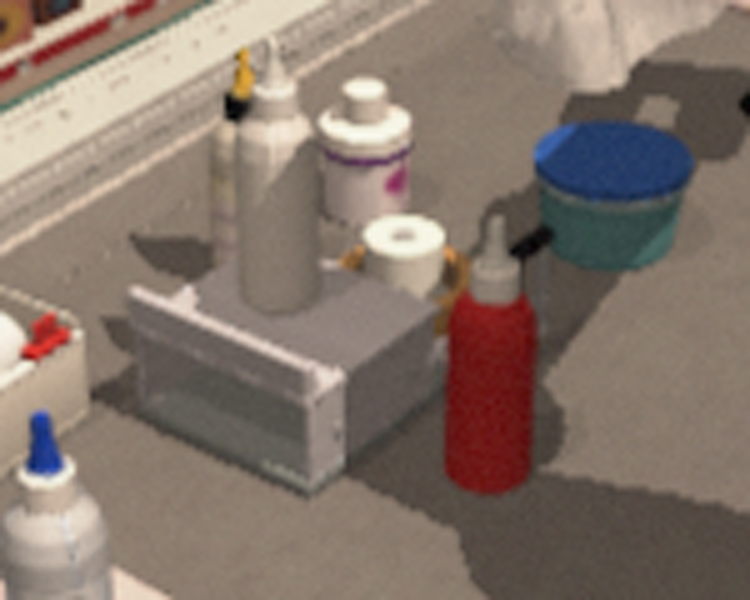

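The top zoom shows the spindle top at (343,257), bar ends (277,386)/(397,390), stop ends (70,122)/(55,342), bottle spout (183,178), red bottle (177,451), tub (617,350). Deck is toward world +y and the handle faces the robot. Now rays.

```bash
cat > h.py <<'E'
import numpy as np, cv2
from plant import *
def ray(n,u,v):
    c=get_calibration(n);f=200/np.tan(np.radians(c['vertical_fov']/2));R=np.array(c['R']);
    return -R.T@c['t'], R.T@np.array([(u-c['cx'])/f,(v-c['cy'])/f,1])
def onz(n,u,v,z):
    o,d=ray(n,u,v);return o+d*(z-o[2])/d[2]
def tri(a,b):
    (o1,d1),(o2,d2)=ray('top',*a),ray('scene',*b)
    s=np.linalg.lstsq(np.c_[d1,-d2],o2-o1,rcond=None)[0]
    p,q=o1+s[0]*d1,o2+s[1]*d2;return (p+q)/2,np.linalg.norm(p-q)
T=lambda x,y:((x+.5)/5+279.5,(y+.5)/5+144.5)
S=lambda x,y:((x+.5)/5+254.5,(y+.5)/5+144.5)
E
python3 - <<'E'
from h import *
np.set_printoptions(precision=4,suppress=True)
for n,x,y,z in[('spindle',343,257,.076),('barA',277,384,.099),('barB',398,388,.099),('stopA',70,122,.1),('stopB',55,342,.1),('deckc',270,142,.076),('bottle spout',183,177,.186),('bottle shoulder',185,192,.146),('red',177,451,.186),('tub',617,350,.075),('rear',341,45,.19),('jar',537,85,.109),('plateR',418,190,.02),('base',438,180,.012),('base2',430,372,.012)]:
    print(n,onz('top',*T(x,y),z))
for n,a,b in[('spindle',(343,257),(404,228)),('spout',(183,177),(272,42)),('red',(177,451),(497,220)),('rear',(341,40),(243,52)),('barB',(398,388),(548,236))]: print('tri',n,*tri(T(*a),S(*b)))
# bottle base in scene: bottom ellipse
print('bottle base front',onz('scene',*S(278,310),.076), 'mid', onz('scene',*S(278,298),.076))
im=cv2.imread('pics/top0.png')[:,:,::-1].astype(int)
m=((im[...,0]-im[...,2]>20)&(im[...,0]>150)&(im[...,1]>120)).astype('uint8');m[:,:180]=0;m[:,265:]=0;m[:175]=0;m[285:]=0
c=max(cv2.findContours(cv2.morphologyEx(m,cv2.MORPH_CLOSE,np.ones((5,5))),0,2)[0],key=cv2.contourArea)
r=cv2.minAreaRect(c);print('board',r,onz('top',*r[0],.013),[onz('top',*p,.013)[:2] for p in cv2.boxPoints(r)])
print('pot',onz('top',221,258.5,.052),'bb tip',onz('top',216,209,.203))
print('bb base scene',onz('scene',268,286,.013),'pot scene',onz('scene',314,302,.052), 'bbtip', tri((216,209),(263.5,229)))
s=state();from scipy.spatial.transform import Rotation as Ro
q=s['tool_rot'];print(Ro.from_quat([*q[1:],q[0]]).as_matrix(),s['time'])
cv2.imwrite('pics/bz.png',cv2.resize(cv2.imread('pics/top0.png')[175:285,175:275],(545,600),interpolation=cv2.INTER_CUBIC))
E
```

```text
spindle [ 0.5675 -0.0798  0.076 ]
barA [ 0.4762 -0.034   0.099 ]
barB [ 0.4756 -0.1166  0.099 ]
stopA [0.6537 0.1127 0.1   ]
stopB [0.501  0.1181 0.1   ]
deckc [ 0.6478 -0.0271  0.076 ]
bottle spout [0.6028 0.034  0.186 ]
bottle shoulder [0.5995 0.0322 0.146 ]
red [0.4275 0.0334 0.186 ]
tub [ 0.5072 -0.2721  0.075 ]
rear [ 0.6911 -0.0659  0.19  ]
jar [ 0.6863 -0.2089  0.109 ]
plateR [ 0.6255 -0.1393  0.02  ]
base [ 0.6347 -0.1551  0.012 ]
base2 [ 0.4926 -0.1506  0.012 ]
tri spindle [ 0.5673 -0.0785  0.0844] 0.002023885905448512
tri spout [0.591  0.0346 0.26  ] 0.0014550191916332556
tri red [0.4281 0.0338 0.1863] 0.001383887994415657
tri rear [ 0.6948 -0.0655  0.1904] 0.0012553173614061061
tri barB [ 0.4763 -0.1177  0.089 ] 0.00034745783403092876
bottle base front [0.5838 0.0473 0.076 ] mid [0.5928 0.0353 0.076 ]
board ((220.1151580810547, 229.36766052246094), (66.43700408935547, 89.13351440429688), 5.806726932525635) [0.4417 0.3769 0.013 ] [array([0.2924, 0.5029]), array([0.6137, 0.4908]), array([0.595 , 0.2474]), array([0.2743, 0.266 ])]
pot [0.3395 0.3585 0.052 ] bb tip [0.4999 0.3452 0.203 ]
bb base scene [0.4963 0.3543 0.013 ] pot scene [0.338  0.3591 0.052 ] bbtip (array([0.4995, 0.3465, 0.1945]), np.float64(0.002783719379707445))
[[ 0.8988  0.4384 -0.0006]
 [ 0.4384 -0.8988  0.0019]
 [ 0.0002 -0.002  -1.    ]] 0.1
```

View pics/bz.png

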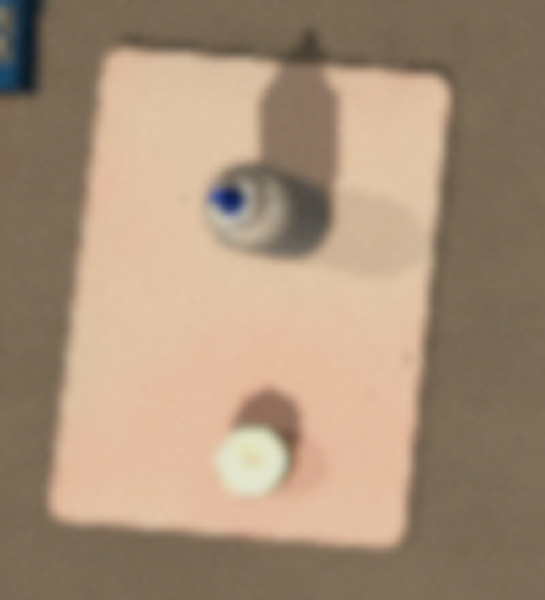

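Consistent: spindle (0.5675,-0.079), bar (0.476,-0.075), stand yaw ≈ -2.3°. The bottle's triangulated tip is z=0.260 (expected 0.262), at (0.592,0.035). The board zoom shows the blue-spout bottle at (225,200) and the pot at (250,460), and free space left of them; I'll place at about (0.42,0.445).

{"fn": "move_arm", "kwargs": {
  "targets": [
    [[100, 0, 0, -0.03, -1], [100, 0, 0, -0.03, -1], [100, 0, 0, -0.03, -1], [100, 0, 0, -0.03, -1], [100, 0, 0, -0.02, -1]]
  ]
}}

```text
time: 0.52
tool_pos: [0.274, -0.5619, 0.3419]
tool_rot: [0.001, 0.882, 0.472, -0.0]
contact_force: [-0.1, -0.1, 1.0]
gripper_width: 1.003
grasp_force: 0.0
```

{"fn": "move_arm", "kwargs": {
  "targets": [
    [[100, 0, 0, 0, -1], [100, 0, 0, 0, -1], [100, 0, 0, 0, -1], [100, 0, 0, 0, -1], [100, 0, 0, 0, -1]]
  ]
}}

```text
time: 0.93
tool_pos: [0.2739, -0.5615, 0.3395]
tool_rot: [-0.001, 0.73, 0.684, 0.0]
contact_force: [-0.3, -0.5, 0.3]
gripper_width: 1.006
grasp_force: 0.0
```

{"fn": "move_arm", "kwargs": {
  "targets": [
    [[100, 0, 0, 0, -0.28], [100, 0, 0, 0, 0]]
  ]
}}

```text
time: 1.1
tool_pos: [0.2739, -0.5615, 0.3396]
tool_rot: [-0.001, 0.721, 0.693, 0.0]
contact_force: [0.0, 0.7, 0.7]
gripper_width: 1.0
grasp_force: 0.0
```

{"fn": "move_arm", "kwargs": {
  "targets": [
    [[100, 0.05, 0.025, 0, 0], [100, 0.05, 0.025, 0, 0], [100, 0.05, 0.025, 0, 0], [100, 0.05, 0.025, 0, 0], [100, 0.05, 0.025, 0, 0]]
  ]
}}

```text
time: 1.52
tool_pos: [0.3554, -0.4134, 0.3398]
tool_rot: [-0.0, 0.722, 0.692, 0.0]
contact_force: [0.9, 0.6, 0.3]
gripper_width: 0.998
grasp_force: 0.0
```

{"fn": "move_arm", "kwargs": {
  "targets": [
    [[100, 0.05, 0.025, 0, 0], [100, 0.05, 0.025, 0, 0], [100, 0.05, 0.025, 0, 0], [100, 0.05, 0.025, 0, 0], [100, 0.05, 0.025, 0, 0]]
  ]
}}

```text
time: 1.93
tool_pos: [0.4364, -0.2664, 0.3401]
tool_rot: [-0.0, 0.722, 0.692, 0.0]
contact_force: [1.0, -0.1, -0.0]
gripper_width: 0.998
grasp_force: 0.0
```

{"fn": "move_arm", "kwargs": {
  "targets": [
    [[100, 0.05, 0.025, 0, 0], [100, 0.05, 0.025, 0, 0], [100, 0.05, 0.025, 0, 0], [100, 0.05, 0.025, 0, 0], [100, 0.05, 0.025, 0, 0]]
  ]
}}

```text
time: 2.35
tool_pos: [0.5174, -0.1195, 0.3401]
tool_rot: [-0.0, 0.722, 0.692, -0.0]
contact_force: [0.2, -0.6, -0.1]
gripper_width: 0.999
grasp_force: 0.0
```

{"fn": "move_arm", "kwargs": {
  "targets": [
    [[100, 0.05, 0.025, 0, 0], [100, 0.05, 0.025, 0, 0], [100, 0.05, 0.025, 0, 0], [100, 0.05, 0.015, 0, 0], [100, 0, 0, 0, 0]]
  ]
}}

```text
time: 2.77
tool_pos: [0.5767, 0.0009, 0.3396]
tool_rot: [-0.001, 0.72, 0.694, 0.001]
contact_force: [0.3, 0.5, 0.3]
gripper_width: 1.0
grasp_force: 0.0
```

{"fn": "move_arm", "kwargs": {
  "targets": [
    [[100, 0.057, 0.023, 0, 0], [100, 0, 0, 0, 0], [100, 0, 0, 0.04, 0], [100, 0, 0, 0.04, 0], [100, 0, 0, 0.04, 0]]
  ]
}}

```text
time: 3.18
tool_pos: [0.591, 0.0297, 0.2678]
tool_rot: [0.0, 0.721, 0.692, 0.0]
contact_force: [-0.2, -0.1, -0.8]
gripper_width: 0.998
grasp_force: 0.0
```

```bash
python3 - <<'E'
from h import *
im=grab_frame('scene')[100:245,240:420,::-1];b=grab_frame('top')[120:260,270:430,::-1]
cv2.imwrite('pics/g1.png',np.hstack([cv2.resize(im,(400,322),interpolation=2),cv2.resize(b,(368,322),interpolation=2)]))
s=state();print(s['tool_pos'],s['time'],s['contact_force'])
E
```

```text
[0.58822298 0.02968909 0.26263109] 3.2833 [-0.5261261   0.23004391 -0.63253559]
```

View pics/g1.png

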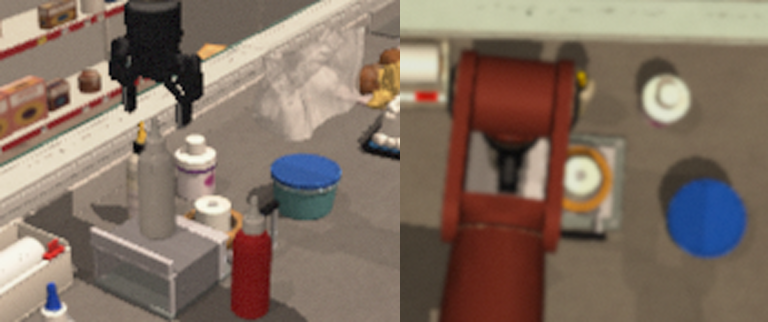

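The view shows the open fingers centred over the spout. Finishing the descent and gripping.

{"fn": "move_arm", "kwargs": {
  "targets": [
    [[100, 0.008, 0.004, 0.025, 0], [100, 0, 0, 0.025, 0], [100, 0, 0, 0.022, 0], [100, 0, 0, 0, 0]]
  ]
}}

```text
time: 3.62
tool_pos: [0.5923, 0.0344, 0.2227]
tool_rot: [-0.002, 0.722, 0.692, -0.002]
contact_force: [-0.3, 0.5, -0.4]
gripper_width: 0.999
grasp_force: 0.0
```

{"fn": "move_arm", "kwargs": {
  "targets": [
    [[45, 0, 0, 0, 0], [45, 0, 0, 0, 0], [45, 0, 0, 0, 0], [45, 0, 0, 0, 0], [45, 0, 0, 0, 0]]
  ]
}}

```text
time: 4.03
tool_pos: [0.5945, 0.0347, 0.2273]
tool_rot: [0.001, 0.721, 0.693, 0.001]
contact_force: [-1.5, 0.1, 5.9]
gripper_width: 0.617
grasp_force: 63.8
```

{"fn": "move_arm", "kwargs": {
  "targets": [
    [[30, 0, 0, 0, 0], [30, 0, 0, 0, 0], [30, 0, 0, -0.01, 0], [30, 0, 0, -0.02, 0], [30, 0, 0, 0, 0]]
  ]
}}

```text
time: 4.45
tool_pos: [0.5944, 0.0348, 0.2453]
tool_rot: [0.001, 0.721, 0.693, 0.001]
contact_force: [1.3, 0.5, -1.0]
gripper_width: 0.618
grasp_force: 63.4
```

{"fn": "move_arm", "kwargs": {
  "targets": [
    [[30, 0, 0, -0.05, 0], [30, 0, 0, -0.06, 0], [30, 0, 0, -0.06, 0], [30, 0, 0, -0.06, 0], [30, 0, 0, -0.03, 0]]
  ]
}}

```text
time: 4.87
tool_pos: [0.5944, 0.0348, 0.4049]
tool_rot: [0.003, 0.721, 0.693, 0.002]
contact_force: [0.6, 0.6, -1.4]
gripper_width: 0.621
grasp_force: 64.4
```

```bash
python3 - <<'E'
from h import *
im=grab_frame('scene')[40:260,200:420,::-1]
cv2.imwrite('pics/g2.png',cv2.resize(im,(550,550),interpolation=2))
s=state();print(s['tool_pos'],s['time'],s['contact_force'])
E
```

```text
[0.59509538 0.03476197 0.4080233 ] 4.9167 [0.05110583 0.12669914 0.61209955]
```

View pics/g2.png

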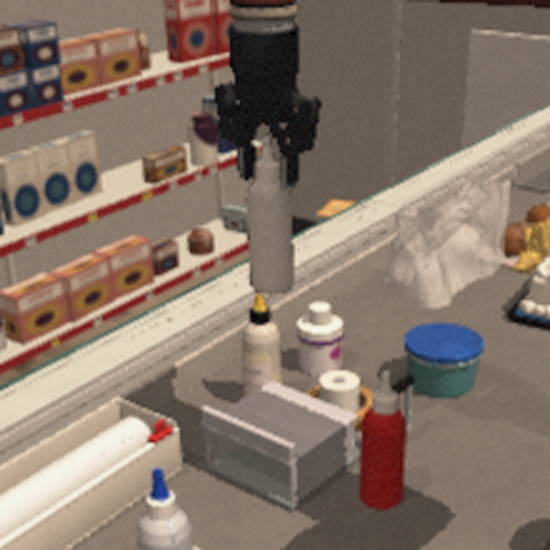

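The bottle hangs upright in the grip. Carrying it to the board.

{"fn": "move_arm", "kwargs": {
  "targets": [
    [[30, 0.03, -0.01, 0, 0], [30, 0.05, -0.02, 0, 0], [30, 0.05, -0.025, 0, 0], [30, 0.05, -0.025, 0, 0], [30, 0.05, -0.025, 0, 0]]
  ]
}}

```text
time: 5.33
tool_pos: [0.5352, 0.1763, 0.3971]
tool_rot: [-0.001, 0.722, 0.692, -0.001]
contact_force: [0.8, 0.6, -3.3]
gripper_width: 0.623
grasp_force: 64.3
```

{"fn": "move_arm", "kwargs": {
  "targets": [
    [[30, 0.05, -0.025, 0, 0], [30, 0.05, -0.025, 0, 0], [30, 0.05, -0.025, 0, 0], [30, 0.05, -0.025, 0, 0], [30, 0.05, -0.025, 0, 0]]
  ]
}}

```text
time: 5.75
tool_pos: [0.4661, 0.3294, 0.3973]
tool_rot: [-0.0, 0.721, 0.693, -0.001]
contact_force: [0.9, 0.2, -2.1]
gripper_width: 0.619
grasp_force: 64.3
```

{"fn": "move_arm", "kwargs": {
  "targets": [
    [[30, 0.05, -0.025, 0, 0], [30, 0.05, -0.025, 0, 0], [30, 0.05, -0.02, 0, 0], [30, 0.03, -0.01, 0, 0], [30, 0, 0, 0, 0]]
  ]
}}

```text
time: 6.17
tool_pos: [0.4217, 0.441, 0.3966]
tool_rot: [-0.001, 0.72, 0.694, -0.001]
contact_force: [0.2, -0.8, -2.9]
gripper_width: 0.621
grasp_force: 64.3
```

{"fn": "move_arm", "kwargs": {
  "targets": [
    [[30, 0, 0, 0.05, 0], [30, 0, 0, 0.06, 0], [30, 0, 0, 0.06, 0], [30, 0, 0, 0.06, 0], [30, 0, 0, 0.06, 0]]
  ]
}}

```text
time: 6.58
tool_pos: [0.4234, 0.4369, 0.222]
tool_rot: [0.0, 0.721, 0.692, -0.001]
contact_force: [1.9, 0.3, -3.5]
gripper_width: 0.621
grasp_force: 64.4
```

{"fn": "move_arm", "kwargs": {
  "targets": [
    [[30, 0, 0, 0.04, 0], [30, 0, 0, 0.02, 0], [30, 0, 0, 0.01, 0], [30, 0, 0, 0.008, 0], [30, 0, 0, 0, 0]]
  ]
}}

```text
time: 7.0
tool_pos: [0.4242, 0.4382, 0.1789]
tool_rot: [0.0, 0.721, 0.693, 0.001]
contact_force: [-1.0, 0.2, -3.1]
gripper_width: 0.62
grasp_force: 64.3
```

{"fn": "move_arm", "kwargs": {
  "targets": [
    [[30, 0, 0, 0.008, 0], [30, 0, 0, 0.008, 0], [30, 0, 0, 0.005, 0], [30, 0, 0, 0, 0]]
  ]
}}

```text
time: 7.33
tool_pos: [0.4236, 0.4379, 0.1654]
tool_rot: [-0.0, 0.721, 0.693, -0.0]
contact_force: [0.7, 0.2, -2.3]
gripper_width: 0.619
grasp_force: 64.3
```

{"fn": "move_arm", "kwargs": {
  "targets": [
    [[30, 0, 0, 0.003, 0], [30, 0, 0, 0, 0]]
  ]
}}

```text
time: 7.5
tool_pos: [0.4239, 0.4382, 0.1642]
tool_rot: [0.0, 0.721, 0.693, 0.0]
contact_force: [-0.7, -0.1, -2.7]
gripper_width: 0.618
grasp_force: 64.5
```

{"fn": "move_arm", "kwargs": {
  "targets": [
    [[30, 0, 0, 0.003, 0], [30, 0, 0, 0, 0]]
  ]
}}

```text
time: 7.67
tool_pos: [0.4241, 0.4388, 0.1641]
tool_rot: [-0.0, 0.721, 0.693, 0.001]
contact_force: [-2.7, 0.2, 4.4]
gripper_width: 0.62
grasp_force: 64.9
```

Contact with the board; releasing.

{"fn": "move_arm", "kwargs": {
  "targets": [
    [[80, 0, 0, 0, 0], [100, 0, 0, 0, 0], [100, 0, 0, 0, 0], [100, 0, 0, 0, 0], [100, 0, 0, 0, 0]]
  ]
}}

```text
time: 8.08
tool_pos: [0.4238, 0.438, 0.162]
tool_rot: [0.0, 0.721, 0.693, 0.0]
contact_force: [-0.4, 0.6, -0.2]
gripper_width: 1.002
grasp_force: 0.0
```

{"fn": "move_arm", "kwargs": {
  "targets": [
    [[100, 0, 0, -0.02, 0], [100, 0, 0, -0.05, 0], [100, 0, 0, -0.06, 0], [100, 0, 0, -0.06, 0], [100, 0, 0, -0.06, 0]]
  ]
}}

```text
time: 8.5
tool_pos: [0.4236, 0.4378, 0.3146]
tool_rot: [0.0, 0.721, 0.693, 0.0]
contact_force: [0.3, 0.7, 0.3]
gripper_width: 1.0
grasp_force: 0.0
```

```bash
python3 - <<'E'
from h import *
im=grab_frame('scene')[150:350,180:380,::-1]
cv2.imwrite('pics/g3.png',cv2.resize(im,(500,500),interpolation=2))
s=state();print(s['tool_pos'],s['time'],s['contact_force'],s['joint_pos'])
E
```

```text
[0.4258896  0.43975441 0.32477244] 8.55 [0.39848615 0.97463826 5.94458012] [ 6.79930096e-01 -1.78815406e-02  1.57130129e+00 -5.06896680e-05
  1.57315089e+00  7.20409025e-01]
```

View pics/g3.png

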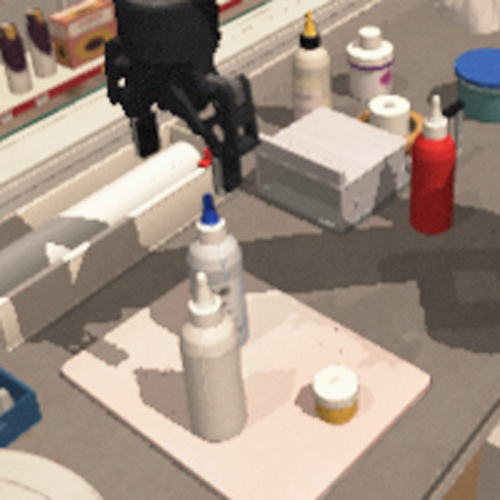

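Bottle stands upright on the board at around (215,380) in the crop, next to the undisturbed blue-spout bottle and pot. Now to the handle.

{"fn": "move_arm", "kwargs": {
  "targets": [
    [[60, -0.03, 0.007, 0, 0], [60, -0.05, 0.007, 0, 0], [60, -0.055, 0.007, 0, 0], [60, -0.055, 0.007, 0, 0], [60, -0.055, 0.007, 0, 0]]
  ]
}}

```text
time: 8.97
tool_pos: [0.4387, 0.2891, 0.3129]
tool_rot: [0.0, 0.721, 0.693, 0.001]
contact_force: [-0.4, 0.6, 0.0]
gripper_width: 0.599
grasp_force: 0.0
```

{"fn": "move_arm", "kwargs": {
  "targets": [
    [[60, -0.055, 0.007, 0, 0], [60, -0.055, 0.007, 0, 0], [60, -0.055, 0.007, 0, 0], [60, -0.055, 0.007, 0, 0], [60, -0.055, 0.007, 0, 0]]
  ]
}}

```text
time: 9.38
tool_pos: [0.4529, 0.1231, 0.3131]
tool_rot: [0.001, 0.721, 0.693, 0.001]
contact_force: [0.0, -0.3, -0.1]
gripper_width: 0.599
grasp_force: 0.0
```

{"fn": "move_arm", "kwargs": {
  "targets": [
    [[60, -0.055, 0.007, 0, 0], [60, -0.055, 0.007, 0, 0], [60, -0.055, 0.007, 0, 0], [60, -0.05, 0.007, 0, 0], [60, -0.03, 0.007, 0, 0]]
  ]
}}

```text
time: 9.8
tool_pos: [0.468, -0.0258, 0.3131]
tool_rot: [0.001, 0.722, 0.692, 0.0]
contact_force: [0.2, 0.6, 0.1]
gripper_width: 0.603
grasp_force: 0.0
```

{"fn": "move_arm", "kwargs": {
  "targets": [
    [[60, -0.02, 0.007, 0, 0], [60, 0, 0, 0, 0], [60, 0, 0, 0, 0]]
  ]
}}

```text
time: 10.05
tool_pos: [0.472, -0.0353, 0.3124]
tool_rot: [-0.0, 0.722, 0.692, 0.0]
contact_force: [0.1, 0.6, -0.0]
gripper_width: 0.599
grasp_force: 0.0
```

{"fn": "move_arm", "kwargs": {
  "targets": [
    [[60, -0.033, 0.009, 0, 0], [60, -0.033, 0, 0, 0], [60, 0, 0, 0.04, 0], [60, 0, 0, 0.06, 0], [60, 0, 0, 0.06, 0]]
  ]
}}

```text
time: 10.47
tool_pos: [0.4767, -0.0742, 0.2169]
tool_rot: [0.002, 0.721, 0.693, 0.001]
contact_force: [0.4, 0.1, -0.6]
gripper_width: 0.596
grasp_force: 0.0
```

{"fn": "move_arm", "kwargs": {
  "targets": [
    [[60, 0, 0, 0.06, 0], [60, 0, 0, 0.03, 0], [60, 0, 0, 0, 0]]
  ]
}}

```text
time: 10.72
tool_pos: [0.4723, -0.0726, 0.1565]
tool_rot: [-0.005, 0.721, 0.693, -0.002]
contact_force: [-0.0, 0.1, -0.3]
gripper_width: 0.6
grasp_force: 0.0
```

```bash
python3 - <<'E'
from h import *
im=grab_frame('scene')[100:250,280:430,::-1];b=grab_frame('top')[145:270,280:430,::-1]
cv2.imwrite('pics/g4.png',np.hstack([cv2.resize(im,(400,400),interpolation=2),cv2.resize(b,(400,400*125//150+0),interpolation=2) if 0 else cv2.copyMakeBorder(cv2.resize(b,(400,333),interpolation=2),0,67,0,0,0)]))
s=state();print(s['tool_pos'],s['time'],s['contact_force'])
E
```

```text
[ 0.4756758  -0.07400265  0.16225989] 10.8167 [0.76310322 0.48197623 1.28561679]
```

View pics/g4.png

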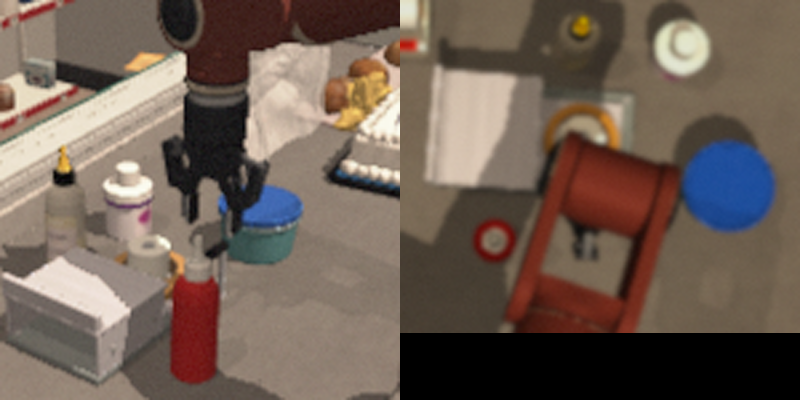

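Fingers appear to straddle the bar at crop (222,246), tips around (193,215) and (232,225); I'll check numerically by projection.

```bash
python3 - <<'E'
from h import *
c=get_calibration('scene');f=200/np.tan(np.radians(c['vertical_fov']/2))
def P(p):
    X=c['R']@np.array(p)+c['t'];u,v=X[0]/X[2]*f+c['cx'],X[1]/X[2]*f+c['cy'];return (u-280+.5)*400/150-.5,(v-100+.5)*400/150-.5
p=state()['tool_pos'];print(p)
for d in(.026,.036,-.026,-.036,0):print('tip',d,P(p+[d,-.04*d,-.016]))
for y in(-.036,0,.036):print('bar',y,P([.4756+.04*y,-.0753+y,.099]))
im=cv2.imread('pics/g4.png')[:,:400];cv2.imwrite('pics/g5.png',cv2.resize(im[130:290,150:290],(700,800)[:2],interpolation=2)[:600])
E
```

```text
[ 0.4756758  -0.07400265  0.16225989]
tip 0.026 (np.float64(192.4644712158015), np.float64(213.70605315164562))
tip 0.036 (np.float64(185.7486156007385), np.float64(211.46057066825853))
tip -0.026 (np.float64(228.34915187837004), np.float64(225.70428933602778))
tip -0.036 (np.float64(235.44104390547272), np.float64(228.07550161837858))
tip 0 (np.float64(210.20186233143554), np.float64(219.6366453701276))
bar -0.036 (np.float64(224.78316521270366), np.float64(241.33890279440703))
bar 0 (np.float64(209.25496641016647), np.float64(252.69809389694177))
bar 0.036 (np.float64(193.11631943751868), np.float64(264.50384016731385))
```

View pics/g5.png

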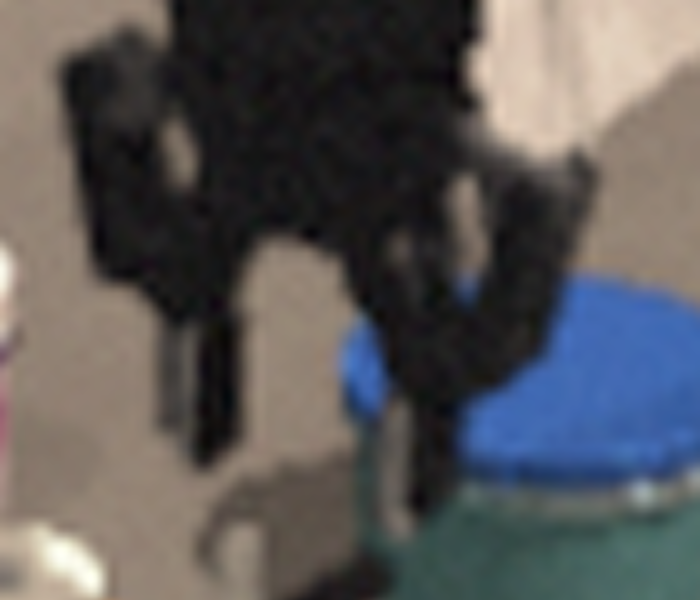

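The tips' projection matches the picture and the bar lies between them. Descending and pinching.

{"fn": "move_arm", "kwargs": {
  "targets": [
    [[60, 0, 0, 0.03, 0], [60, 0, 0, 0.03, 0], [60, 0, 0, 0.03, 0], [60, 0, 0, 0.012, 0], [60, 0, 0, 0, 0]]
  ]
}}

```text
time: 11.23
tool_pos: [0.4759, -0.0747, 0.1012]
tool_rot: [-0.0, 0.721, 0.693, -0.0]
contact_force: [0.4, 0.1, 0.1]
gripper_width: 0.6
grasp_force: 0.0
```

{"fn": "move_arm", "kwargs": {
  "targets": [
    [[5, 0, 0, 0, 0], [5, 0, 0, 0, 0], [5, 0, 0, 0, 0], [5, 0, 0, 0, 0], [5, 0, 0, 0, 0]]
  ]
}}

```text
time: 11.65
tool_pos: [0.4763, -0.0754, 0.1029]
tool_rot: [0.001, 0.721, 0.693, 0.0]
contact_force: [-3.2, 0.2, 5.4]
gripper_width: 0.138
grasp_force: 58.4
```

{"fn": "move_arm", "kwargs": {
  "targets": [
    [[5, 0, 0, -0.01, 0], [5, 0, 0, -0.012, 0], [5, 0, 0, -0.012, 0], [5, 0, 0, -0.012, 0], [5, 0, 0, -0.012, 0]]
  ]
}}

```text
time: 12.07
tool_pos: [0.4762, -0.0754, 0.1349]
tool_rot: [0.001, 0.721, 0.692, 0.001]
contact_force: [7.7, -3.2, -13.0]
gripper_width: 0.134
grasp_force: 58.7
```

{"fn": "move_arm", "kwargs": {
  "targets": [
    [[5, 0, 0, -0.012, 0], [5, 0, 0, -0.012, 0], [5, 0, 0, -0.01, 0], [5, 0, 0, -0.004, 0], [5, 0, 0, 0, 0]]
  ]
}}

```text
time: 12.48
tool_pos: [0.4762, -0.0753, 0.1582]
tool_rot: [0.001, 0.721, 0.692, 0.001]
contact_force: [4.8, -1.2, -7.7]
gripper_width: 0.133
grasp_force: 59.3
```

{"fn": "move_arm", "kwargs": {
  "targets": [
    [[5, 0, 0, -0.004, 0], [5, 0, 0, -0.003, 0], [5, 0, 0, 0, 0]]
  ]
}}

```text
time: 12.73
tool_pos: [0.4762, -0.0754, 0.1619]
tool_rot: [0.001, 0.721, 0.692, 0.001]
contact_force: [6.5, -1.9, -10.5]
gripper_width: 0.135
grasp_force: 59.1
```

{"fn": "move_arm", "kwargs": {
  "targets": [
    [[5, 0, 0, -0.003, 0], [5, 0, 0, 0, 0], [5, 0, 0, 0, 0]]
  ]
}}

```text
time: 12.98
tool_pos: [0.4762, -0.0753, 0.1631]
tool_rot: [0.001, 0.721, 0.692, 0.001]
contact_force: [8.3, -3.1, -12.1]
gripper_width: 0.142
grasp_force: 60.1
```

{"fn": "move_arm", "kwargs": {
  "targets": [
    [[5, 0, 0, -0.004, 0], [5, 0, 0, 0, 0], [5, 0, 0, 0, 0]]
  ]
}}

```text
time: 13.23
tool_pos: [0.4761, -0.0753, 0.1633]
tool_rot: [0.001, 0.722, 0.692, 0.001]
contact_force: [15.5, -4.8, -24.0]
gripper_width: 0.137
grasp_force: 59.5
```

```bash
cat > roll.py <<'E'
from h import *
# roll: orange mask, both views; stop etc. numeric only
for n in('top','scene'):
    im=grab_frame(n);h=cv2.cvtColor(im,cv2.COLOR_RGB2HSV)
    m=cv2.inRange(h,(8,110,70),(22,255,255))
    w=np.zeros_like(m)
    if n=='top': w[150:235,285:375]=1
    else: w[180:235,290:365]=1
    m*=w;ys,xs=np.nonzero(m)
    if len(xs):
        print(n,len(xs),'u',xs.min(),xs.max(),'v',ys.min(),ys.max())
        for z in(.104,.1):
            for nm,(u,v) in dict(left=(xs.min(),ys[xs==xs.min()].mean()),right=(xs.max()+0.,ys[xs==xs.max()].mean()),topp=(xs[ys==ys.min()].mean(),ys.min()),bot=(xs[ys==ys.max()].mean(),ys.max())).items(): print(z,nm,onz(n,u,v,z)[:2].round(4))
print(state()['tool_pos'],state()['contact_force'])
E
python3 roll.py
```

```text
top 377 u 285 374 v 150 234
0.104 left [0.6784 0.143 ]
0.104 right [ 0.5353 -0.1659]
0.104 topp [ 0.7249 -0.0758]
0.104 bot [ 0.4335 -0.043 ]
0.1 left [0.6793 0.1433]
0.1 right [ 0.5357 -0.1665]
0.1 topp [ 0.7259 -0.0762]
0.1 bot [ 0.4336 -0.0432]
scene 376 u 322 350 v 180 197
0.104 left [ 0.5993 -0.0417]
0.104 right [ 0.526  -0.1049]
0.104 topp [ 0.5882 -0.1115]
0.104 bot [ 0.5237 -0.0116]
0.1 left [ 0.6036 -0.0476]
0.1 right [ 0.5297 -0.1112]
0.1 topp [ 0.5924 -0.1178]
0.1 bot [ 0.5274 -0.0173]
[ 0.47613832 -0.07532064  0.16328652] [ 15.45704963  -4.13006325 -23.77896586]
```

Lifter is against its upper stop (force jump at +60 mm). Ease off, open, retreat.

{"fn": "move_arm", "kwargs": {
  "targets": [
    [[5, 0, 0, 0.003, 0], [60, 0, 0, 0, 0], [60, 0, 0, 0, 0], [60, 0, 0, 0, 0], [60, 0, 0, 0, 0]]
  ]
}}

```text
time: 13.75
tool_pos: [0.476, -0.0752, 0.1661]
tool_rot: [0.001, 0.721, 0.693, 0.0]
contact_force: [1.4, -0.3, -0.1]
gripper_width: 0.601
grasp_force: 0.0
```

{"fn": "move_arm", "kwargs": {
  "targets": [
    [[60, 0, 0, -0.02, 0], [60, 0, 0, -0.04, 0], [60, 0, 0, -0.05, 0], [60, 0, 0, -0.04, 0], [60, 0, 0, 0, 0]]
  ]
}}

```text
time: 14.17
tool_pos: [0.4784, -0.0759, 0.2633]
tool_rot: [0.005, 0.721, 0.693, 0.003]
contact_force: [1.6, -0.2, 0.4]
gripper_width: 0.598
grasp_force: 0.0
```

{"fn": "move_arm", "kwargs": {
  "targets": [
    [[20, 0, 0.04, 0, 0], [20, 0, 0.05, 0, 0], [20, 0, 0.05, 0, 0], [20, 0, 0.013, 0, 0], [20, 0, 0, 0, 0]]
  ]
}}

```text
time: 14.58
tool_pos: [0.5685, -0.0788, 0.2553]
tool_rot: [-0.0, 0.721, 0.693, -0.0]
contact_force: [-0.1, 0.6, 1.2]
gripper_width: 0.205
grasp_force: 0.0
```

```bash
python3 roll.py | grep -v '^0.1 '; python3 -c "
from plant import *;print(state()['tool_pos'],state()['joint_pos'])"
```

```text
top 277 u 285 374 v 150 234
0.104 left [0.6784 0.143 ]
0.104 right [ 0.5801 -0.1656]
0.104 topp [ 0.7248 -0.0706]
0.104 bot [ 0.4347 -0.0898]
scene 380 u 322 350 v 180 197
0.104 left [ 0.5993 -0.0417]
0.104 right [ 0.526  -0.1049]
0.104 topp [ 0.5882 -0.1115]
0.104 bot [ 0.5223 -0.0125]
[ 0.56684115 -0.0787121   0.25517132] [-1.07336374  1.14922241 -0.28411401]
[ 0.56684115 -0.0787121   0.25517132] [-2.67935482e-01 -7.09457478e-02  1.73763554e+00 -1.47781615e-04
  1.47590408e+00 -2.27578302e-01]
```

The roll's silhouette is unchanged after release, so the lifter stayed up. Descending with nearly closed fingers into the bore.

{"fn": "move_arm", "kwargs": {
  "targets": [
    [[20, 0, 0, 0.04, 0], [20, 0, 0, 0.05, 0], [20, 0, 0, 0.05, 0], [20, 0, 0, 0.04, 0], [20, 0, 0, 0, 0]]
  ]
}}

```text
time: 15.1
tool_pos: [0.5624, -0.0777, 0.1411]
tool_rot: [-0.005, 0.721, 0.693, -0.003]
contact_force: [-1.3, 0.5, -1.2]
gripper_width: 0.201
grasp_force: 0.0
```

{"fn": "move_arm", "kwargs": {
  "targets": [
    [[20, 0, 0, 0.02, 0], [20, 0, 0, 0.015, 0], [20, 0, 0, 0.01, 0], [20, 0, 0, 0.005, 0], [20, 0, 0, 0, 0]]
  ]
}}

```text
time: 15.52
tool_pos: [0.5674, -0.0788, 0.1171]
tool_rot: [0.0, 0.721, 0.693, -0.0]
contact_force: [-0.6, 0.3, -0.6]
gripper_width: 0.205
grasp_force: 0.0
```

{"fn": "move_arm", "kwargs": {
  "targets": [
    [[20, 0, 0, 0.004, 0], [20, 0, 0, 0.004, 0], [20, 0, 0, 0, 0], [20, 0, 0, 0, 0]]
  ]
}}

```text
time: 15.85
tool_pos: [0.5675, -0.0788, 0.1124]
tool_rot: [0.0, 0.721, 0.693, 0.0]
contact_force: [-0.5, 0.0, 0.7]
gripper_width: 0.201
grasp_force: 0.0
```

{"fn": "move_arm", "kwargs": {
  "targets": [
    [[20, 0.008, 0, 0, 0], [20, 0.01, 0, 0, 0], [20, 0.01, 0, 0, 0], [20, 0.01, 0, 0, 0], [20, 0.01, 0, 0, 0]]
  ]
}}

```text
time: 16.27
tool_pos: [0.5686, -0.0495, 0.1124]
tool_rot: [0.0, 0.721, 0.693, -0.0]
contact_force: [-0.8, -1.4, 0.7]
gripper_width: 0.198
grasp_force: 0.6
```

```bash
python3 roll.py | grep -v '^0.1 '|grep -A5 scene
```

```text
scene 298 u 320 348 v 180 198
0.104 left [ 0.6009 -0.0321]
0.104 right [ 0.526 -0.092]
0.104 topp [ 0.6072 -0.0985]
0.104 bot [ 0.5241 -0.0035]
[ 0.56857455 -0.04888177  0.11235036] [-0.64298255 -0.39972884 -0.57974058]
```

{"fn": "move_arm", "kwargs": {
  "targets": [
    [[20, 0.012, 0, 0, 0], [20, 0.012, 0, 0, 0], [20, 0.012, 0, 0, 0], [20, 0.012, 0, 0, 0], [20, 0.012, 0, 0, 0]]
  ]
}}

```text
time: 16.78
tool_pos: [0.57, -0.0133, 0.1123]
tool_rot: [0.0, 0.721, 0.693, -0.0]
contact_force: [0.3, -1.5, -0.6]
gripper_width: 0.202
grasp_force: 0.6
```

{"fn": "move_arm", "kwargs": {
  "targets": [
    [[20, 0.012, 0, 0, 0], [20, 0.012, 0, 0, 0], [20, 0.012, 0, 0, 0], [20, 0.012, 0, 0, 0], [20, 0.012, 0, 0, 0]]
  ]
}}

```text
time: 17.2
tool_pos: [0.5714, 0.0227, 0.1122]
tool_rot: [-0.0, 0.721, 0.693, -0.0]
contact_force: [0.3, -1.3, -0.9]
gripper_width: 0.207
grasp_force: 0.4
```

```bash
python3 roll.py | grep -v '^0.1 '|grep -A5 scene
```

```text
scene 312 u 307 335 v 188 208
0.104 left [0.5986 0.0438]
0.104 right [ 0.525  -0.0107]
0.104 topp [ 0.5981 -0.0341]
0.104 bot [0.5246 0.0712]
[0.5714544  0.02319884 0.11231644] [-0.63278019 -0.83754566  0.1797576 ]
```

{"fn": "move_arm", "kwargs": {
  "targets": [
    [[20, 0.012, 0, 0, 0], [20, 0.012, 0, 0, 0], [20, 0.012, 0, 0, 0], [20, 0.01, 0, 0, 0], [20, 0.01, 0, 0, 0]]
  ]
}}

```text
time: 17.72
tool_pos: [0.5728, 0.0561, 0.1123]
tool_rot: [0.0, 0.721, 0.693, -0.0]
contact_force: [-0.1, -1.5, -0.1]
gripper_width: 0.199
grasp_force: 0.6
```

{"fn": "move_arm", "kwargs": {
  "targets": [
    [[20, 0.01, 0, 0, 0], [20, 0.01, 0, 0, 0], [20, 0.005, 0, 0, 0], [20, 0, 0, 0, 0]]
  ]
}}

```text
time: 18.05
tool_pos: [0.5735, 0.0713, 0.1124]
tool_rot: [-0.0, 0.721, 0.693, 0.0]
contact_force: [0.6, -0.3, 0.8]
gripper_width: 0.204
grasp_force: 0.0
```

{"fn": "move_arm", "kwargs": {
  "targets": [
    [[20, 0.005, 0, 0, 0], [20, 0.004, 0, 0, 0]]
  ]
}}

```text
time: 18.22
tool_pos: [0.5737, 0.0758, 0.1124]
tool_rot: [0.0, 0.721, 0.693, -0.0]
contact_force: [0.2, -2.3, -0.4]
gripper_width: 0.2
grasp_force: 0.6
```

{"fn": "move_arm", "kwargs": {
  "targets": [
    [[20, 0.004, 0, 0, 0], [20, 0.003, 0, 0, 0]]
  ]
}}

```text
time: 18.38
tool_pos: [0.5739, 0.0801, 0.1124]
tool_rot: [0.0, 0.721, 0.693, -0.0]
contact_force: [1.1, -1.7, 0.7]
gripper_width: 0.2
grasp_force: 0.7
```

```bash
python3 roll.py | grep -v '^0.1 '|grep -A5 scene
```

```text
scene 266 u 295 325 v 195 215
0.104 left [0.6072 0.0954]
0.104 right [0.525  0.0462]
0.104 topp [0.6003 0.0252]
0.104 bot [0.5125 0.1114]
[0.57386223 0.0803162  0.11236738] [-0.45109087 -0.30881807  0.42392598]
```

{"fn": "move_arm", "kwargs": {
  "targets": [
    [[20, 0.004, 0, 0, 0], [20, 0.003, 0, 0, 0]]
  ]
}}

```text
time: 18.65
tool_pos: [0.574, 0.0837, 0.1123]
tool_rot: [0.001, 0.721, 0.693, -0.001]
contact_force: [-1.0, -7.9, 1.1]
gripper_width: 0.202
grasp_force: 3.8
```

{"fn": "move_arm", "kwargs": {
  "targets": [
    [[20, 0.004, 0, 0, 0], [20, 0.003, 0, 0, 0]]
  ]
}}

```text
time: 18.82
tool_pos: [0.5741, 0.0843, 0.1125]
tool_rot: [0.004, 0.721, 0.693, -0.004]
contact_force: [-0.2, -21.1, 2.6]
gripper_width: 0.2
grasp_force: 9.8
```

Roll is against the stop (21 N). Back off, rise, go over the bar with shut fingers.

{"fn": "move_arm", "kwargs": {
  "targets": [
    [[20, -0.02, 0, 0, 0], [20, -0.01, 0, 0, 0], [20, 0, 0, 0, 0], [20, 0, 0, -0.03, 0], [20, 0, 0, -0.05, 0]]
  ]
}}

```text
time: 19.23
tool_pos: [0.5705, 0.0709, 0.1564]
tool_rot: [-0.003, 0.721, 0.693, -0.003]
contact_force: [-0.7, -0.0, 0.1]
gripper_width: 0.199
grasp_force: 0.0
```

{"fn": "move_arm", "kwargs": {
  "targets": [
    [[20, 0, 0, -0.06, 0], [20, 0, 0, -0.06, 0], [0, 0, 0, -0.02, 0], [0, -0.03, -0.02, 0, 0], [0, -0.04, -0.03, 0, 0]]
  ]
}}

```text
time: 19.65
tool_pos: [0.5429, 0.0308, 0.2462]
tool_rot: [0.001, 0.72, 0.694, 0.002]
contact_force: [-0.4, -0.1, -1.0]
gripper_width: -0.003
grasp_force: 0.0
```

{"fn": "move_arm", "kwargs": {
  "targets": [
    [[0, -0.05, -0.04, 0, 0], [0, -0.05, -0.04, 0, 0], [0, -0.04, -0.02, 0, 0], [0, -0.01, 0, 0, 0], [0, 0, 0, 0, 0]]
  ]
}}

```text
time: 20.07
tool_pos: [0.4778, -0.0586, 0.2441]
tool_rot: [0.0, 0.722, 0.692, 0.0]
contact_force: [-0.5, 0.3, 0.5]
gripper_width: 0.0
grasp_force: 0.0
```

{"fn": "move_arm", "kwargs": {
  "targets": [
    [[0, -0.028, -0.002, 0, 0], [0, 0, 0, 0.03, 0], [0, 0, 0, 0.03, 0], [0, 0, 0, 0.02, 0], [0, 0, 0, 0, 0]]
  ]
}}

```text
time: 20.48
tool_pos: [0.4749, -0.073, 0.1927]
tool_rot: [-0.003, 0.721, 0.693, -0.001]
contact_force: [0.1, -0.1, -0.2]
gripper_width: 0.002
grasp_force: 0.0
```

```bash
python3 roll.py | grep -v '^0.1 '|grep -A5 scene
```

```text
scene 377 u 295 325 v 195 215
0.104 left [0.6072 0.0954]
0.104 right [0.525  0.0462]
0.104 topp [0.6023 0.0266]
0.104 bot [0.5125 0.1114]
[ 0.47640082 -0.07374165  0.19587372] [ 1.40619722  0.11943735 -0.2631928 ]
```

Roll remained at the stop. Pressing the bar down.

{"fn": "move_arm", "kwargs": {
  "targets": [
    [[0, 0, 0, 0.012, 0], [0, 0, 0, 0.012, 0], [0, 0, 0, 0.012, 0], [0, 0, 0, 0.012, 0], [0, 0, 0, 0.012, 0]]
  ]
}}

```text
time: 21.0
tool_pos: [0.4775, -0.0746, 0.1616]
tool_rot: [0.001, 0.721, 0.693, 0.001]
contact_force: [0.2, 1.0, 7.0]
gripper_width: 0.003
grasp_force: 3.1
```

{"fn": "move_arm", "kwargs": {
  "targets": [
    [[0, 0, 0, 0.012, 0], [0, 0, 0, 0.012, 0], [0, 0, 0, 0.01, 0], [0, 0, 0, 0.01, 0], [0, 0, 0, 0, 0]]
  ]
}}

```text
time: 21.42
tool_pos: [0.4771, -0.0746, 0.1341]
tool_rot: [0.001, 0.721, 0.693, 0.001]
contact_force: [0.4, 0.6, 0.7]
gripper_width: -0.001
grasp_force: 0.0
```

{"fn": "move_arm", "kwargs": {
  "targets": [
    [[0, 0, 0, 0.006, 0], [0, 0, 0, 0.006, 0], [0, 0, 0, 0.003, 0]]
  ]
}}

```text
time: 21.67
tool_pos: [0.477, -0.0746, 0.1257]
tool_rot: [0.001, 0.721, 0.693, 0.001]
contact_force: [-0.3, 1.5, 6.1]
gripper_width: 0.002
grasp_force: 2.9
```

{"fn": "move_arm", "kwargs": {
  "targets": [
    [[0, 0, 0, 0.004, 0], [0, 0, 0, 0.004, 0]]
  ]
}}

```text
time: 21.83
tool_pos: [0.4772, -0.0747, 0.1235]
tool_rot: [0.0, 0.721, 0.693, 0.0]
contact_force: [-11.7, 4.2, 30.4]
gripper_width: -0.002
grasp_force: 15.0
```

Bottomed at 30 N. Retreat upward and check numerically.

{"fn": "move_arm", "kwargs": {
  "targets": [
    [[0, 0, 0, -0.02, 0], [0, 0, 0, -0.04, 0], [0, 0, 0, -0.06, 0], [0, 0, 0, -0.06, 0], [0, 0, 0, -0.06, 0]]
  ]
}}

```text
time: 22.25
tool_pos: [0.4755, -0.0744, 0.2649]
tool_rot: [-0.001, 0.721, 0.693, -0.001]
contact_force: [1.5, -0.1, 0.4]
gripper_width: 0.004
grasp_force: 0.0
```

{"fn": "move_arm", "kwargs": {
  "targets": [
    [[0, -0.05, 0, 0, 0], [0, -0.06, 0, 0, 0], [0, -0.06, 0, 0, 0], [0, -0.05, 0, 0, 0], [0, 0, 0, 0, 0]]
  ]
}}

```text
time: 22.67
tool_pos: [0.4701, -0.2105, 0.2637]
tool_rot: [0.0, 0.723, 0.691, -0.001]
contact_force: [-0.1, -0.4, -0.7]
gripper_width: -0.001
grasp_force: 0.0
```

```bash
python3 - <<'E'
from h import *
im=grab_frame('top')
h=cv2.cvtColor(im,cv2.COLOR_RGB2HSV);m=cv2.inRange(h,(8,110,70),(22,255,255));m[:165]=0;m[235:]=0;m[:,:290]=0;m[:,:]*=1;m[:,375:]=0
ys,xs=np.nonzero(m);print('roll',len(xs),xs.min(),xs.max(),ys.min(),ys.max())
p=onz('top',(xs.min()+xs.max())/2,(ys.min()+ys.max())/2,.1);print(p)
d=p[:2]-[.5675,-.079];print('own x,y',d@[.999,-.04],d@[.04,.999])
b=im[205:235,320:375].max(2);q=cv2.inRange(b,0,35);y,x=np.nonzero(q);print('bar',len(x),x.min()+320,x.max()+320,y.min()+205,y.max()+205,onz('top',x.mean()+320,y.mean()+205,.099))
old=cv2.cvtColor(cv2.imread('pics/top0.png'),cv2.COLOR_BGR2RGB)[205:235,320:375].max(2);y,x=np.nonzero(cv2.inRange(old,0,35));print('bar old',len(x),x.mean()+320,y.mean()+205)
s=state();print(s['tool_pos'],s['contact_force'],s['time'])
E
```

```text
roll 397 294 348 168 234
[0.54483882 0.01539432 0.1       ]
own x,y -0.026414290350030466 0.093393477069587
bar 33 336 355 220 222 [ 0.47651124 -0.06530253  0.099     ]
bar old 73 346.75342465753425 221.87671232876713
[ 0.470263   -0.20837141  0.26354931] [ 0.16235269  0.13533412 -0.49510882] 22.7167
```

```bash
python3 - <<'E'
from h import *
im=grab_frame('top');h=cv2.cvtColor(im,cv2.COLOR_RGB2HSV);m=cv2.inRange(h,(8,110,70),(22,255,255))
m[:165]=0;m[222:]=0;m[:,:285]=0;m[:,345:]=0
c=max(cv2.findContours(m,0,2)[0],key=cv2.contourArea);(u,v),r=cv2.minEnclosingCircle(c);p=onz('top',u,v,.1);d=p[:2]-[.5675,-.079];print(u,v,r,p,'own',d@[.999,-.04],d@[.04,.999])
# bottle: changed pixels on the board vs the start
a=cv2.imread('pics/top0.png');q=(cv2.absdiff(a,np.ascontiguousarray(im[:,:,::-1])).max(2)>40).astype('uint8')
for c in cv2.findContours(q[140:285,170:430],0,2)[0]:
    if cv2.contourArea(c)>12: x,y,w,hh=cv2.boundingRect(c);print('changed',x+170,y+140,w,hh)
print(onz('top',196,186,.159))
E
```

```text
308.1153869628906 192.1923065185547 15.086142539978027 [0.57412892 0.0603474  0.1       ] own 0.0010483905289588855 0.13947320908261782
changed 304 244 26 40
changed 342 214 11 6
changed 249 210 50 75
changed 386 204 8 15
changed 188 202 24 41
changed 356 193 74 92
changed 419 190 11 9
changed 322 179 64 64
changed 294 172 37 44
changed 311 150 13 13
changed 339 140 60 47
[0.57719051 0.42622211 0.159     ]
```

Roll measures own (0.001, 0.139), right on deck_home. Lifter bottomed (tip 0.0985 ≈ bar top 0.099). Handing in.

```bash
python3 -c "
from plant import job;print(job.job_done())"
```

```text
the job is handed in; nothing more can be done
None
```

The job is handed in with no verdict returned. The bottle stands on the board, the roll is against the end stop (measured within about 1 mm of deck_home), the lifter is pressed fully down, and no bystander was knowingly touched, though I did not re-measure them at the end.

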